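Line up reagent jars by height

ROBOT

A 6-joint arm with a two-finger parallel gripper is mounted at the origin on the work surface. World frame = base frame: x ahead of the robot, y to its left, z up, the work surface at z = 0. Lengths are in m, angles in degrees, forces in N, time in s.
With the tool pointing down it reaches from about 0.25 to 0.8 m from the base axis. Payload 3.9 kg.
Tool frame: the origin (TCP) lies midway between the tips of the shut fingers; the grasp point (between the pads) lies 19 mm behind it; z points along the fingers, y is the line along which they close (so a half turn about z gives the same grasp; the last joint's range is limited). The gripper opens to 85 mm and grips with 20 to 120 N. Pads are 22 mm wide; open, the fingers measure 114 mm over their backs; the gripper's body (76 mm by 85 mm) begins 54 mm behind the grasp point. The pads swing forward as they close: fully open they stand 13 mm farther back than shut.
Start: joints at [67.38, 14.897, -7.913, 67.191, 0, 90], TCP at [0.202, 0.485, 0.231] pointing down, gripper open.
Joint ranges: [-159.42, 159.42], [-47.68, 98.78], [-73.54, 78.23], [-108.79, 121.32], [-90, 84.71], [-180, 180]. Speed limits (degrees/s): [147.25, 147.25, 180, 180, 180, 180].

INTERFACE

Orientations are given as a 3x3 rotation matrix whose columns are the frame's x, y, z axes.
In Python, from cell import * gives the robot as it stands.
- The arm moves only by the tool send_rows, never from a script. Its arguments are lists of equal length, an entry for each row: "linear": the shift along the tool's x, y, z each as a share of 30 mm, from -1 to 1, a list of three; "dr": the turn, a rotation vector about the tool's x, y, z each as a share of 6 degrees, from -1 to 1, a list of three. A call has 1 to 10 rows; each row shifts and turns the commanded pose from where the row before left it, along the tool's axes as they then stand; what a row does not reach is not made up. A row lasts 1/12 s, in which the tool goes at most 41.7 mm and 7.16 degrees, less where a joint would pass 70% of its speed; a pose out of reach is approached as far as the arm can. A call with a number of a shift or a turn outside -1 to 1 is refused whole. A call with a gripper value outside its range is refused whole. "gripper" is the opening, from 0 (shut) to 1 (fully open), set as the call begins (left out, the last holds). The fingers move at their own pace and stop on an object; the grip force is fixed at half the most. Time passes only in rows, so rows that do not move let the fingers close. It gives the time, the measured TCP pose, the force, the opening and the grip force at its end, in the units of the state.
- observe(): the state, without advancing time (a new reading comes with each control period).
- camera(name): name is "side" or "top"; returns the picture (384x512x3 uint8, blue, green, red); there is no depth.
- calibration(name): a dict with "mtx" (3x3 intrinsics, pixels), "view" (4x4, takes a point from world to camera coordinates). Camera axes: x right, y down, z forward; pixel columns grow to the right and rows downward; lengths in m; the calibration is good to about 2 mm. A picture is of the moment at which its call begins. calibration takes no time and is no camera call.
- job_done(): hands the job in; it is judged then, once.
The state is a dict: "t": time; "joint_pos": joint angles; "qvel": joint speeds; "joint_torque": joint torques, N m; "tcp_pos": TCP position; "ee_rot": TCP orientation; "ft_force": force on the tool from outside, world axes, zero at the start; "torque": the same for the moment, N m; "opening": opening from 0.0 (shut) to 1.0 (fully open); "finger_force": force on a finger pad.
Only numpy, scipy, OpenCV 4.12 (cv2) and the standard library are available. Lean on these libraries where they do the work, as an engineer would, in place of code of your own. Each camera call takes 0.05 s, during which the arm holds its last target. There are 200 camera calls.

TASK

Line the four small white reagent jars (red, blue, orange and black caps) up on the strip in order of height, one standing upright and centred on each ring mark: the shortest on the mark next to the green block, rising to the tallest next to the grey block. Do not tip anything over, and leave the beaker, the brass weight and the mortar where they stand.

Things in the scene. Friction and masses are not known exactly. Their poses are not given: they have to be found in the camera images.
- jar_red: the shortest of the four reagent jars: a closed round white plastic jar whose screw cap is red and a blank paper band, 56 mm diameter (the cap 2 mm less), 52 mm tall with the cap (the cap is the top 20 mm and can be gripped), 0.07 to 0.26 kg, loose, standing upright on the bench. Origin: centre of its underside, z up its axis
- jar_blue: the second shortest of the four reagent jars: a closed round white plastic jar whose screw cap is blue and a blank paper band, 50 mm diameter (the cap 2 mm less), 72 mm tall with the cap (the cap is the top 20 mm and can be gripped), 0.07 to 0.26 kg, loose, standing upright on the bench. Origin: centre of its underside, z up its axis
- jar_orange: the second tallest of the four reagent jars: a closed round white plastic jar whose screw cap is orange and a blank paper band, 58 mm diameter (the cap 2 mm less), 92 mm tall with the cap (the cap is the top 20 mm and can be gripped), 0.07 to 0.26 kg, loose, standing upright on the bench. Origin: centre of its underside, z up its axis
- jar_black: the tallest of the four reagent jars: a closed round white plastic jar whose screw cap is black and a blank paper band, 52 mm diameter (the cap 2 mm less), 112 mm tall with the cap (the cap is the top 20 mm and can be gripped), 0.07 to 0.26 kg, loose, standing upright on the bench. Origin: centre of its underside, z up its axis
- strip: fixed flat slate-grey display strip lying on the bench beyond the jars, 410 mm long (its y axis), 90 mm wide (its x axis), 8 mm thick. Along its centre line are four equal ring marks (blue ring round a white disc, 72 mm outer diameter, printed flat), centred at y = -120, -40, +40 and +120 mm from its origin, x = 0. Origin: centre of its underside; the jars stand on its top, 8 mm above the bench
- green_block: green block fixed on top of the strip at one of its two ends, 187 mm from the strip's centre, 60 x 28 mm and 22 mm high (its top is 30 mm above the bench); which end varies. Origin: centre of its underside. It marks the end where the row of jars begins (shortest)
- grey_block: light grey block fixed on top of the strip at one of its two ends, 187 mm from the strip's centre, 60 x 28 mm and 22 mm high (its top is 30 mm above the bench); which end varies. Origin: centre of its underside. It stands at the other end from the green one, where the row finishes (tallest)
- beaker: bystander: small open glass beaker, 58 mm diameter, 66 mm tall, loose among the jars. Origin: centre of its underside
- weight: bystander: brass calibration weight with a knob, 40 mm diameter, 58 mm tall, loose among the jars. Origin: centre of its underside
- mortar: bystander: small open blue ceramic mortar bowl, 72 mm diameter, 42 mm tall, loose among the jars. Origin: centre of its underside
Not all that is in view belongs to the job. Leave any pink or turquoise look-alike of the jar_blue alone.

How it is judged (in metres and radians):
At the end, for the whole second after the job is handed in: Red, blue, orange and black-capped jars stand on marks 1 to 4 counted from the green block, each within 14 mm of its mark's centre along and across the strip, upright within 0.1 rad, resting on the strip (4 mm), still; beaker, weight and mortar within 25 mm of their starts (((y of green_block in the frame of strip above 0 m and y of jar_red in the frame of strip between 0.106 and 0.134 m and y of jar_blue in the frame of strip between 0.026 and 0.054 m and y of jar_orange in the frame of strip between -0.054 and -0.026 m and y of jar_black in the frame of strip between -0.134 and -0.106 m) or (y of green_block in the frame of strip below 0 m and y of jar_red in the frame of strip between -0.134 and -0.106 m and y of jar_blue in the frame of strip between -0.054 and -0.026 m and y of jar_orange in the frame of strip between 0.026 and 0.054 m and y of jar_black in the frame of strip between 0.106 and 0.134 m)) and x of jar_red in the frame of strip between -0.014 and 0.014 m and z of jar_red in the frame of strip between 0.004 and 0.012 m and angle between each of jar_red, jar_blue, jar_orange, jar_black's own z axis and vertical below 0.1 rad and linear speed of each of jar_red, jar_blue, jar_orange, jar_black below 0.02 m/s and angular speed of each of jar_red, jar_blue, jar_orange, jar_black below 0.2 rad/s and x of jar_blue in the frame of strip between -0.014 and 0.014 m and z of jar_blue in the frame of strip between 0.004 and 0.012 m and x of jar_orange in the frame of strip between -0.014 and 0.014 m and z of jar_orange in the frame of strip between 0.004 and 0.012 m and x of jar_black in the frame of strip between -0.014 and 0.014 m and z of jar_black in the frame of strip between 0.004 and 0.012 m and distance of each of beaker, weight, mortar from where it was at the start of the episode below 0.025 m); the robot touches nothing.
It fails at once if a jar or bystander is tipped over (angle between any of jar_red, jar_blue, jar_orange, jar_black, beaker, weight, mortar's own z axis and vertical above 0.6 rad).
It fails at once if the beaker, weight or mortar is displaced by more than 25 mm (distance of any of beaker, weight, mortar from where it was at the start of the episode above 0.025 m).
It also fails if it takes over 112 s, if anything falls off the work surface, if the arm or the gripper's body presses on something with over 40 N, if the wrist force passes 120 N, or if a joint passes its speed limit or range.

## Working session

There is one attempt and no reset: what is moved stays moved. The work goes in short steps, Python scripts to look and compute and a tool call to move; the robot and the scene stay as the last step left them, time stands still between calls to the robot, and variables do not carry over. Pictures are saved under pics/ and viewed, at most 14 in all, crops included, and the job is handed in when it is done.

Besides the shell and the picture viewer there is one more tool, called after ">>>" as name(argument=value, ...) on one line, values as JSON. send_rows: Moves the arm, as the interface text tells. Its arguments: {"type":"object","properties":{"linear":{"type":"array"},"dr":{"type":"array"},"gripper":{"type":"number"}},"required":["linear","dr"]}

```bash
mkdir -p pics
python3 - <<'E'
from cell import *
import cv2
for n in("top","side"):
    cv2.imwrite(f"pics/{n}0.png",cv2.resize(camera(n),(800,600),interpolation=cv2.INTER_CUBIC)); c=calibration(n); print(n,c["mtx"].round(1).tolist(),c["view"].round(3).tolist())
s=observe();print(s["t"],s["tcp_pos"],s["ee_rot"],s["opening"],s["ft_force"])
E
```

```text
top [[419.9, 0.0, 257.8], [0.0, 419.9, 191.5], [0.0, 0.0, 1.0]] [[0.021, -1.0, -0.004, 0.005], [-0.979, -0.02, -0.204, 0.516], [0.204, 0.008, -0.979, 0.908], [0.0, 0.0, 0.0, 1.0]]
side [[398.2, 0.0, 257.0], [0.0, 398.2, 187.5], [0.0, 0.0, 1.0]] [[0.938, -0.346, -0.009, -0.478], [-0.266, -0.705, -0.658, 0.171], [0.221, 0.62, -0.753, 0.787], [0.0, 0.0, 0.0, 1.0]]
0.1 [0.20169685 0.4840536  0.23053069] [[-9.23071467e-01  3.84627899e-01 -6.67946058e-04]
 [ 3.84628478e-01  9.23069975e-01 -1.65986735e-03]
 [-2.18703387e-05 -1.78908726e-03 -9.99998399e-01]] 1.0012729885361744 [-0.36464306  0.68682551  0.31316343]
```

View pics/top0.png

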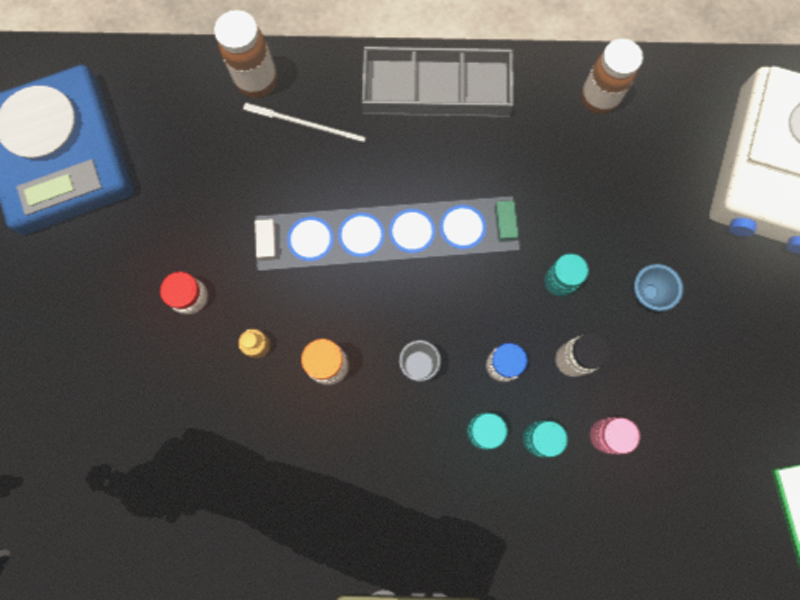

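View pics/side0.png

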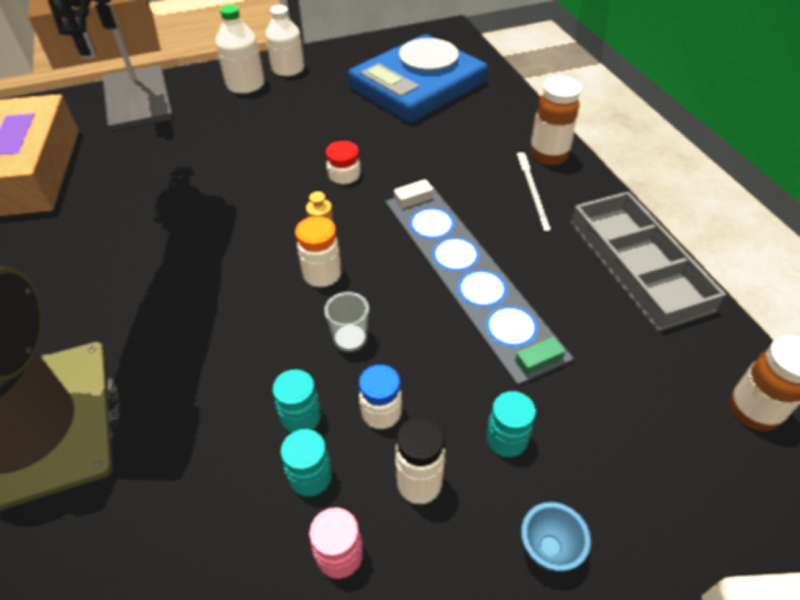

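The top view shows the strip with green at the right end (515,220) and grey at the left (265,238), with mark discs at (463,226), (411,231), (361,235) and (310,239). The caps are red (180,290), orange (322,360), blue (509,361) and black (590,353). The beaker is between orange and blue, and the teal and pink look-alikes are near blue and black.

```bash
cat > h.py <<'E'
from cell import *
import cv2, numpy as np
def world(n,uv,z):
    c=calibration(n); V=np.array(c["view"]); R=V[:3,:3]; o=-R.T@V[:3,3]
    d=R.T@np.linalg.inv(c["mtx"])@np.array([uv[0],uv[1],1.]); return (o+d*(z-o[2])/d[2])[:2]
def blob(img,lo,hi,near,r=40):
    m=cv2.inRange(cv2.cvtColor(img,cv2.COLOR_BGR2HSV),lo,hi)
    k,l,s,c=cv2.connectedComponentsWithStats(m)
    b=[i for i in range(1,k) if s[i,4]>40 and np.hypot(*(c[i]-near))<r]
    if not b: return None
    i=max(b,key=lambda i:s[i,4])
    cn=max(cv2.findContours((l==i).astype(np.uint8),0,2)[0],key=len)
    return cv2.fitEllipse(cn)
E
python3 - <<'E'
from h import *
k=1.5625
T=camera("top");S=camera("side")
P={"red":((0,150,100),(6,255,255),.052,(180,291),(342,152)),"blue":((105,150,100),(120,255,255),.072,(509,361),(380,383)),
"orange":((8,150,100),(20,255,255),.092,(322,360),(316,232)),
"teal1":((80,120,100),(95,255,255),.072,(571,271),(513,409)),"teal2":((80,120,100),(95,255,255),.072,(488,430),(294,387)),"teal3":((80,120,100),(95,255,255),.072,(546,439),(304,447))}
for n,(lo,hi,z,t,s) in P.items():
    for nm,I,q in(("top",T,t),("side",S,s)):
        e=blob(I,lo,hi,np.array(q)/k,25)
        if e: print(n,nm,np.round(np.array(e[0])*k,1),np.round(np.array(e[1])*k,1),world(nm,e[0],z).round(4))
        # note: blob includes cap side wall
for q in((310,239),(361,235),(411,231),(463,226)):
    e=blob(T,(0,0,225),(180,40,255),np.array(q)/k,15); print("mark",np.round(np.array(e[0])*k,1),world("top",e[0],.008).round(4))
for q in((433,222),(456,254),(482,288),(512,326)):
    e=blob(S,(0,0,225),(180,40,255),np.array(q)/k,15)
    if e:print("mark side",world("side",e[0],.008).round(4))
print("black",world("top",np.array((590,352))/k,.112),world("side",np.array((421,439))/k,.112))
print("beaker",world("top",np.array((420,359))/k,.066),world("side",np.array((348,312))/k,.066))
print("weight",world("top",np.array((249,340))/k,.058),"mortar",world("top",np.array((659,287))/k,.042),"pink",world("top",np.array((622,436))/k,.072))
a=T[205:250,345:400]; b=S[255:330,240:295]
f=lambda a:cv2.resize(cv2.convertScaleAbs(a,alpha=2,beta=20),(400,int(400*a.shape[0]/a.shape[1])),interpolation=cv2.INTER_CUBIC)
A,B=f(a),f(b);H=max(A.shape[0],B.shape[0]);C=np.zeros((H,800,3),np.uint8);C[:A.shape[0],:400]=A;C[:B.shape[0],400:]=B
cv2.imwrite("pics/black.png",C);print(C.shape)
E
```

```text
red top [178.6 289.3] [35.2 37.3] [0.524  0.3465]
red side [341.7 152.4] [27.3 32.3] [0.5257 0.3407]
blue top [509.6 359.3] [32.  32.9] [ 0.4282 -0.1364]
blue side [378.8 382.6] [39.5 40.3] [ 0.4305 -0.1388]
orange top [321.3 357.9] [37.4 39.9] [0.4226 0.1262]
orange side [315.4 223.8] [36.8 61.1] [0.4287 0.1366]
teal1 top [567.1 272.4] [34.2 42.6] [ 0.556  -0.2211]
teal1 side [511.6 418.9] [43.3 64.2] [ 0.5565 -0.2381]
teal2 top [486.9 430.4] [35.5 38.4] [ 0.3293 -0.104 ]
teal3 top [545.7 438.5] [35.6 41.8] [ 0.3201 -0.1847]
teal3 side [299.1 431.3] [ 42.2 141.8] [ 0.3255 -0.1684]
mark [309.6 238. ] [0.6199 0.1643]
mark [360.5 234. ] [0.628  0.0847]
mark [411.5 230. ] [0.6361 0.0049]
mark [462.2 226.1] [ 0.6441 -0.0747]
mark side [0.6227 0.1651]
mark side [0.6307 0.0856]
mark side [0.6392 0.0059]
mark side [ 0.6474 -0.0739]
black [ 0.43556769 -0.23866594] [ 0.44229245 -0.24497589]
beaker [ 0.42674201 -0.01044161] [ 0.42900761 -0.01649969]
weight [0.45007247 0.2359853 ] mortar [ 0.54398352 -0.36427877] pink [ 0.32564834 -0.28945347]
(545, 800, 3)
```

View pics/black.png

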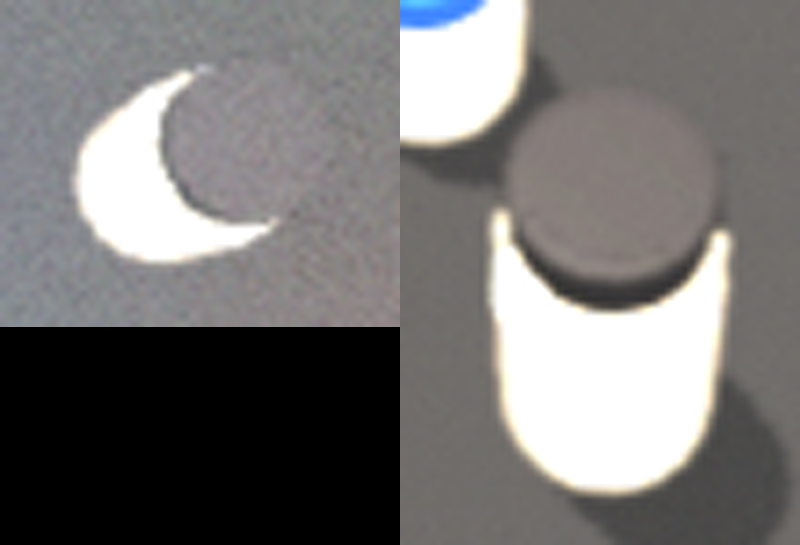

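>>> send_rows(linear=[[0,0,0],[0,0,0],[0,0,0],[0,0,0],[0,0,0],[0,0,0],[0,0,0],[0,0,0],[0,0,0],[0,0,0]], dr=[[0,0,1],[0,0,1],[0,0,1],[0,0,1],[0,0,1],[0,0,1],[0,0,1],[0,0,1],[0,0,1],[0,0,1]], gripper=0.92)

```text
t: 1.03
tcp_pos: [0.2018, 0.4844, 0.231]
ee_rot: [[-0.123, 0.992, -0.0], [0.992, 0.123, -0.001], [-0.001, -0.0, -1.0]]
ft_force: [0.2, -0.5, 0.6]
opening: 0.92
finger_force: 0.0
```

```bash
cat >> h.py <<'E'
P=lambda n,a,z:world(n,np.array(a)-.0,z)
M={"red":(.6451,-.0744),"blue":(.6372,.0053),"orange":(.6290,.0851),"black":(.6210,.1646)}
J={"red":(.5246,.345),"blue":(.4292,-.1373),"orange":(.4226,.1262)}
H=dict(red=.052,blue=.072,orange=.092,black=.112)
def go(x,y,z,from_=None):
    s=observe();R=np.array(s["ee_rot"]);p=np.array(s["tcp_pos"])
    d=R.T@(np.array([x,y,z])-p)/.03
    yaw=np.degrees(np.arctan2(R[1,1],R[0,1]))
    print("t",round(s["t"],2),"tcp",p.round(4),"yaw",yaw.round(2),"tilt",R[:2,2].round(4),"open",round(s["opening"],3),"ff",s["finger_force"],"F",np.round(s["ft_force"],1))
    print("shift(30mm)",d.round(2),"dyaw(6deg,toolz)",round((yaw-5.8)/6,2))
E
python3 - <<'E'
from h import *
go(*J["red"],.2)
print(P("top",(379.1,224),.112),P("side",(269,279.7),.112))
E
```

```text
t 1.03 tcp [0.2018 0.4844 0.231 ] yaw 7.08 tilt [-0.0002 -0.0006] open 0.92 ff 0.0 F [ 0.2 -0.5  0.6]
shift(30mm) [-5.94 10.1   1.03] dyaw(6deg,toolz) 0.21
[ 0.43834723 -0.24192736] [ 0.44244754 -0.24261231]
```

>>> send_rows(linear=[[-0.6,1,0],[-0.6,1,0],[-0.6,1,0],[-0.6,1,0],[-0.6,1,0],[-0.6,1,0],[-0.6,1,0],[-0.6,1,0.3],[-0.6,1,0.3],[-0.5,1,0.4]], dr=[[0,0,0],[0,0,0],[0,0,0],[0,0,0],[0,0,0],[0,0,0],[0,0,0],[0,0,0],[0,0,0],[0,0,0.2]])

```text
t: 1.87
tcp_pos: [0.524, 0.3464, 0.2015]
ee_rot: [[-0.107, 0.994, 0.001], [0.994, 0.107, 0.0], [0.0, 0.001, -1.0]]
ft_force: [-1.2, 0.3, 0.2]
opening: 0.917
finger_force: 0.0
```

Run:
```python
from h import *
go(*J["red"],.023)
```

```text
t 1.87 tcp [0.524  0.3464 0.2015] yaw 6.12 tilt [0.0009 0.0004] open 0.917 ff 0.0 F [-1.2  0.3  0.2]
shift(30mm) [-0.05  0.01  5.95] dyaw(6deg,toolz) 0.05
```

>>> send_rows(linear=[[-0.05,0,1],[0,0,1],[0,0,1],[0,0,1],[0,0,0.8],[0,0,0.6],[0,0,0.4],[0,0,0.3],[0,0,0],[0,0,0]], dr=[[0,0,0],[0,0,0],[0,0,0],[0,0,0],[0,0,0],[0,0,0],[0,0,0],[0,0,0],[0,0,0],[0,0,0]])

```text
t: 2.7
tcp_pos: [0.5222, 0.346, 0.0181]
ee_rot: [[-0.108, 0.994, -0.001], [0.994, 0.108, -0.0], [-0.0, -0.001, -1.0]]
ft_force: [0.4, 0.1, -0.5]
opening: 0.921
finger_force: 0.0
```

>>> send_rows(linear=[[0,0,0],[0,0,0],[0,0,0],[0,0,0],[0,0,0],[0,0,0],[0,0,0],[0,0,0],[0,0,0],[0,0,0]], dr=[[0,0,0],[0,0,0],[0,0,0],[0,0,0],[0,0,0],[0,0,0],[0,0,0],[0,0,0],[0,0,0],[0,0,0]], gripper=0.4)

```text
t: 3.53
tcp_pos: [0.5238, 0.3471, 0.0204]
ee_rot: [[-0.108, 0.994, 0.003], [0.994, 0.108, 0.002], [0.002, 0.004, -1.0]]
ft_force: [0.6, -0.7, 5.8]
opening: 0.618
finger_force: 63.5
```

Run:
```python
from h import *
go(*J["red"],.2)
I=camera("side");cv2.imwrite("pics/red1.png",cv2.resize(I[20:180,130:340],(630,480),interpolation=cv2.INTER_CUBIC))
```

```text
t 3.53 tcp [0.5238 0.3471 0.0204] yaw 6.18 tilt [0.0034 0.0023] open 0.618 ff 63.464380726218224 F [ 0.6 -0.7  5.8]
shift(30mm) [-0.06  0.04 -5.99] dyaw(6deg,toolz) 0.06
```

View pics/red1.png

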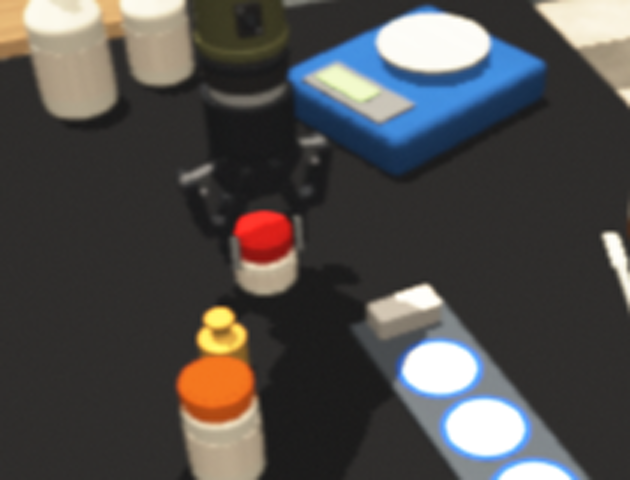

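The side view crop shows the red cap between the pads at (265,237). The grip opening of 52.5 mm matches the cap, and the jar is upright. I'll lift and carry it.

>>> send_rows(linear=[[0,0,-0.4],[0,0,-0.8],[0,0,-1],[0,0,-1],[0,0,-0.8],[-0.4,0.2,0],[-0.8,0.3,0],[-1,0.3,0],[-1,0.3,0],[-1,0.3,0]], dr=[[0,0,0],[0,0,0],[0,0,0],[0,0,0],[0,0,0],[0,0,0],[0,0,0],[0,0,0],[0,0,0],[0,0,0]])

```text
t: 4.42
tcp_pos: [0.5776, 0.2238, 0.1378]
ee_rot: [[-0.108, 0.994, -0.001], [0.994, 0.108, -0.0], [-0.0, -0.001, -1.0]]
ft_force: [0.5, -0.3, -1.6]
opening: 0.618
finger_force: 63.2
```

Run:
```python
from h import *
go(*M["red"],.14)
```

```text
t 4.42 tcp [0.5776 0.2238 0.1378] yaw 6.22 tilt [-0.0005 -0.0004] open 0.618 ff 63.213689401745796 F [ 0.5 -0.3 -1.6]
shift(30mm) [-10.13   1.16  -0.07] dyaw(6deg,toolz) 0.07
```

>>> send_rows(linear=[[-1,0.15,0],[-1,0.15,0],[-1,0.15,0],[-1,0.15,0],[-1,0.15,0],[-1,0.1,0],[-1,0.1,0],[-1,0.1,0],[-1,0.1,0],[-0.9,0,0]], dr=[[0,0,0],[0,0,0],[0,0,0],[0,0,0],[0,0,0],[0,0,0],[0,0,0],[0,0,0],[0,0,0],[0,0,0.07]])

```text
t: 5.25
tcp_pos: [0.644, -0.0685, 0.1376]
ee_rot: [[-0.099, 0.995, -0.0], [0.995, 0.099, -0.0], [-0.0, -0.0, -1.0]]
ft_force: [0.7, -0.1, -1.1]
opening: 0.617
finger_force: 63.2
```

Run:
```python
from h import *
go(*M["red"],.03)
```

```text
t 5.25 tcp [ 0.644  -0.0685  0.1376] yaw 5.71 tilt [-0.0003 -0.0003] open 0.617 ff 63.20999018847942 F [ 0.7 -0.1 -1.1]
shift(30mm) [-0.2   0.02  3.59] dyaw(6deg,toolz) -0.01
```

>>> send_rows(linear=[[-0.15,0,0.6],[0,0,0.8],[0,0,0.8],[0,0,0.6],[0,0,0.4],[0,0,0.25],[0,0,0.1],[0,0,0.05],[0,0,0],[0,0,0]], dr=[[0,0,0],[0,0,0],[0,0,0],[0,0,0],[0,0,0],[0,0,0],[0,0,0],[0,0,0],[0,0,0],[0,0,0]])

```text
t: 6.08
tcp_pos: [0.6452, -0.0708, 0.0313]
ee_rot: [[-0.1, 0.995, 0.002], [0.995, 0.1, -0.0], [-0.0, 0.002, -1.0]]
ft_force: [0.2, 0.4, -0.7]
opening: 0.616
finger_force: 63.2
```

>>> send_rows(linear=[[0,0,0.03],[0,0,0],[0,0,0]], dr=[[0,0,0],[0,0,0],[0,0,0]])

```text
t: 6.33
tcp_pos: [0.6447, -0.0707, 0.03]
ee_rot: [[-0.1, 0.995, 0.001], [0.995, 0.1, -0.0], [-0.0, 0.001, -1.0]]
ft_force: [0.5, -0.6, -0.9]
opening: 0.621
finger_force: 63.2
```

>>> send_rows(linear=[[-0.12,0,0.04],[0,0,0.03],[0,0,0]], dr=[[0,0,0],[0,0,0],[0,0,0]])

```text
t: 6.58
tcp_pos: [0.6451, -0.0746, 0.0284]
ee_rot: [[-0.1, 0.995, 0.001], [0.995, 0.1, -0.0], [-0.0, 0.001, -1.0]]
ft_force: [-1.7, -0.3, 4.5]
opening: 0.62
finger_force: 63.8
```

>>> send_rows(linear=[[0,0,0],[0,0,0],[0,0,0],[0,0,0],[0,0,0],[0,0,0],[0,0,0],[0,0,0]], dr=[[0,0,0],[0,0,0],[0,0,0],[0,0,0],[0,0,0],[0,0,0],[0,0,0],[0,0,0]], gripper=0.92)

```text
t: 7.25
tcp_pos: [0.6447, -0.0743, 0.0273]
ee_rot: [[-0.1, 0.995, -0.0], [0.995, 0.1, -0.0], [-0.0, -0.0, -1.0]]
ft_force: [0.2, 0.5, -0.1]
opening: 0.922
finger_force: 0.0
```

>>> send_rows(linear=[[0,0,-0.4],[0,0,-0.8],[0,0,-1],[0,0,-1],[0,0,-1],[0,0,-1],[0,-0.6,-0.3],[-0.2,-1,0],[-0.3,-1,0],[-0.3,-1,0]], dr=[[0,0,0],[0,0,0],[0,0,0],[0,0,0],[0,0,0],[0,0,0],[0,0,0],[0,0,0],[0,0,0],[0,0,0]])

```text
t: 8.08
tcp_pos: [0.5388, -0.109, 0.1926]
ee_rot: [[-0.101, 0.995, 0.001], [0.995, 0.101, -0.0], [-0.0, 0.001, -1.0]]
ft_force: [0.4, -1.1, 0.1]
opening: 0.922
finger_force: 0.0
```

Run:
```python
from h import *
go(*J["blue"],.2)
for n,c in(("top",(296,140)),("side",(320,200))):
    I=camera(n)
    e=blob(I,(0,150,100),(6,255,255),np.array(c),30)
    if e: print(n,e,world(n,e[0],.060))
    cv2.imwrite(f"pics/{n}2.png",cv2.resize(I,(800,600)))
```

```text
t 8.08 tcp [ 0.5388 -0.109   0.1926] yaw 5.82 tilt [ 0.0009 -0.0003] open 0.922 ff 0.0 F [ 0.4 -1.1  0.1]
shift(30mm) [-0.57 -3.73 -0.25] dyaw(6deg,toolz) 0.0
top ((297.5633850097656, 139.62759399414062), (20.42835807800293, 20.83284568786621), 9.374076843261719) [ 0.63943319 -0.07434584]
side ((329.1165466308594, 195.72113037109375), (22.579147338867188, 25.603839874267578), 63.79680252075195) [ 0.64202949 -0.08010948]
```

Red stands within about 5 mm of its mark. Next is blue.

>>> send_rows(linear=[[-0.1,-0.9,0],[-0.1,-0.9,0],[-0.1,-0.8,0],[-0.1,-0.6,0],[-0.1,-0.3,0],[-0.05,-0.2,0],[0,0,0],[0,0,0]], dr=[[0,0,0],[0,0,0],[0,0,0],[0,0,0],[0,0,0],[0,0,0],[0,0,0],[0,0,0]])

```text
t: 8.85
tcp_pos: [0.4321, -0.1367, 0.1926]
ee_rot: [[-0.1, 0.995, 0.002], [0.995, 0.1, -0.0], [-0.0, 0.002, -1.0]]
ft_force: [-0.4, -0.0, 0.9]
opening: 0.925
finger_force: 0.0
```

Run:
```python
from h import *
go(*J["blue"],.038)
```

```text
t 8.85 tcp [ 0.4321 -0.1367  0.1926] yaw 5.75 tilt [ 0.0016 -0.0001] open 0.925 ff 0.0 F [-0.4 -0.   0.9]
shift(30mm) [-0.01 -0.11  5.15] dyaw(6deg,toolz) -0.01
```

>>> send_rows(linear=[[0,-0.1,0.8],[0,0,1],[0,0,1],[0,0,0.9],[0,0,0.6],[0,0,0.4],[0,0,0.3],[0,0,0.15],[0,0,0],[0,0,0]], dr=[[0,0,0],[0,0,0],[0,0,0],[0,0,0],[0,0,0],[0,0,0],[0,0,0],[0,0,0],[0,0,0],[0,0,0]])

```text
t: 9.68
tcp_pos: [0.4288, -0.1369, 0.0381]
ee_rot: [[-0.101, 0.995, 0.001], [0.995, 0.101, -0.0], [-0.0, 0.001, -1.0]]
ft_force: [-0.6, -0.3, -0.2]
opening: 0.923
finger_force: 0.0
```

>>> send_rows(linear=[[0,0,0],[0,0,0],[0,0,0],[0,0,0],[0,0,0],[0,0,0],[0,0,0],[0,0,0],[0,0,0],[0,0,0]], dr=[[0,0,0],[0,0,0],[0,0,0],[0,0,0],[0,0,0],[0,0,0],[0,0,0],[0,0,0],[0,0,0],[0,0,0]], gripper=0.4)

```text
t: 10.52
tcp_pos: [0.4292, -0.1372, 0.0393]
ee_rot: [[-0.1, 0.995, 0.003], [0.995, 0.1, -0.001], [-0.001, 0.003, -1.0]]
ft_force: [-0.3, 1.3, 7.1]
opening: 0.552
finger_force: 61.3
```

>>> send_rows(linear=[[0,0,-0.4],[0,0,-0.8],[0,0,-1],[0,0,-1],[0,0,-1],[0,0,-0.8],[0.2,0.4,0],[0.5,0.8,0],[0.6,1,0],[0.6,1,0]], dr=[[0,0,0],[0,0,0],[0,0,0],[0,0,0],[0,0,0],[0,0,0],[0,0,0],[0,0,0],[0,0,0],[0,0,0]])

```text
t: 11.35
tcp_pos: [0.5183, -0.0696, 0.1875]
ee_rot: [[-0.099, 0.995, 0.0], [0.995, 0.099, 0.0], [0.0, 0.0, -1.0]]
ft_force: [-0.0, -0.5, -0.8]
opening: 0.552
finger_force: 62.5
```

Run:
```python
from h import *
x,y=M["blue"];go(x+.002,y,.19)
```

```text
t 11.35 tcp [ 0.5183 -0.0696  0.1875] yaw 5.68 tilt [0.0001 0.    ] open 0.552 ff 62.48723161406815 F [-0.  -0.5 -0.8]
shift(30mm) [ 2.09  4.26 -0.08] dyaw(6deg,toolz) -0.02
```

>>> send_rows(linear=[[0.5,1,0],[0.5,1,0],[0.4,0.9,0],[0.3,0.6,0],[0.1,0.3,0],[0.1,0.15,0],[0,0.05,0],[0,0,0],[0,0,0]], dr=[[0,0,0],[0,0,0],[0,0,0],[0,0,0],[0,0,0],[0,0,0],[0,0,0],[0,0,0],[0,0,0]])

```text
t: 12.1
tcp_pos: [0.6302, -0.0025, 0.1878]
ee_rot: [[-0.099, 0.995, -0.001], [0.995, 0.099, -0.0], [-0.0, -0.001, -1.0]]
ft_force: [-0.8, -0.3, -1.3]
opening: 0.549
finger_force: 62.5
```

Run:
```python
from h import *
x,y=M["blue"];go(x+.002,y,.0473)
```

```text
t 12.1 tcp [ 0.6302 -0.0025  0.1878] yaw 5.7 tilt [-0.0012 -0.0002] open 0.549 ff 62.455099588260055 F [-0.8 -0.3 -1.3]
shift(30mm) [0.23 0.33 4.68] dyaw(6deg,toolz) -0.02
```

>>> send_rows(linear=[[0.2,0.3,0.6],[0,0,1],[0,0,1],[0,0,0.9],[0,0,0.6],[0,0,0.3],[0,0,0.12],[0,0,0.1],[0,0,0],[0,0,0]], dr=[[0,0,0],[0,0,0],[0,0,0],[0,0,0],[0,0,0],[0,0,0],[0,0,0],[0,0,0],[0,0,0],[0,0,0]])

```text
t: 12.93
tcp_pos: [0.6408, 0.005, 0.0507]
ee_rot: [[-0.1, 0.995, 0.003], [0.995, 0.1, -0.0], [-0.0, 0.003, -1.0]]
ft_force: [-0.1, 0.0, -1.7]
opening: 0.552
finger_force: 62.5
```

Run:
```python
from h import *
x,y=M["blue"];go(x+.002,y,.0473)
```

```text
t 12.93 tcp [0.6408 0.005  0.0507] yaw 5.75 tilt [ 0.0026 -0.    ] open 0.552 ff 62.45541864540428 F [-0.1  0.  -1.7]
shift(30mm) [ 0.02 -0.05  0.11] dyaw(6deg,toolz) -0.01
```

>>> send_rows(linear=[[0,-0.05,0.06],[0,0,0.05],[0,0,0.03],[0,0,0]], dr=[[0,0,0],[0,0,0],[0,0,0],[0,0,0]])

```text
t: 13.27
tcp_pos: [0.639, 0.005, 0.0473]
ee_rot: [[-0.1, 0.995, 0.003], [0.995, 0.1, -0.0], [-0.0, 0.002, -1.0]]
ft_force: [-2.3, 0.3, 7.5]
opening: 0.55
finger_force: 63.5
```

>>> send_rows(linear=[[0,0,0],[0,0,0],[0,0,0],[0,0,0],[0,0,0],[0,0,0],[0,0,0],[0,0,0]], dr=[[0,0,0],[0,0,0],[0,0,0],[0,0,0],[0,0,0],[0,0,0],[0,0,0],[0,0,0]], gripper=0.92)

```text
t: 13.93
tcp_pos: [0.6382, 0.005, 0.0448]
ee_rot: [[-0.1, 0.995, -0.0], [0.995, 0.1, 0.0], [0.0, -0.0, -1.0]]
ft_force: [-0.8, -0.3, 0.0]
opening: 0.92
finger_force: 0.0
```

>>> send_rows(linear=[[0,0,-0.4],[0,0,-0.8],[0,0,-1],[0,0,-1],[0,0,-1],[0,0,-1],[0.2,-0.6,-0.2],[0.4,-1,0],[0.5,-1,0],[0.5,-1,0]], dr=[[0,0,0],[0,0,0],[0,0,0],[0,0,0],[0,0,0],[0,0,0],[0,0,0],[0,0,0],[0,0,0],[0,0,0]])

```text
t: 14.77
tcp_pos: [0.525, 0.0421, 0.2071]
ee_rot: [[-0.099, 0.995, 0.001], [0.995, 0.099, 0.0], [0.0, 0.001, -1.0]]
ft_force: [-0.1, -0.3, -0.6]
opening: 0.926
finger_force: 0.0
```

Run:
```python
from h import *
go(.4235,.1255,.2)
for n,c in(("top",(262,140)),("side",(305,172))):
    I=camera(n)
    e=blob(I,(105,150,100),(120,255,255),np.array(c),20)
    if e: print(n,e,world(n,e[0],.080))
    cv2.imwrite(f"pics/{n}3.png",cv2.resize(I,(800,600)))
```

```text
t 14.77 tcp [0.525  0.0421 0.2071] yaw 5.71 tilt [0.0007 0.0002] open 0.926 ff 0.0 F [-0.1 -0.3 -0.6]
shift(30mm) [ 3.1  -3.09  0.24] dyaw(6deg,toolz) -0.01
side ((311.06451416015625, 163.67567443847656), (19.133773803710938, 20.044666290283203), 107.8982162475586) [0.63690701 0.0013824 ]
```

View pics/top3.png

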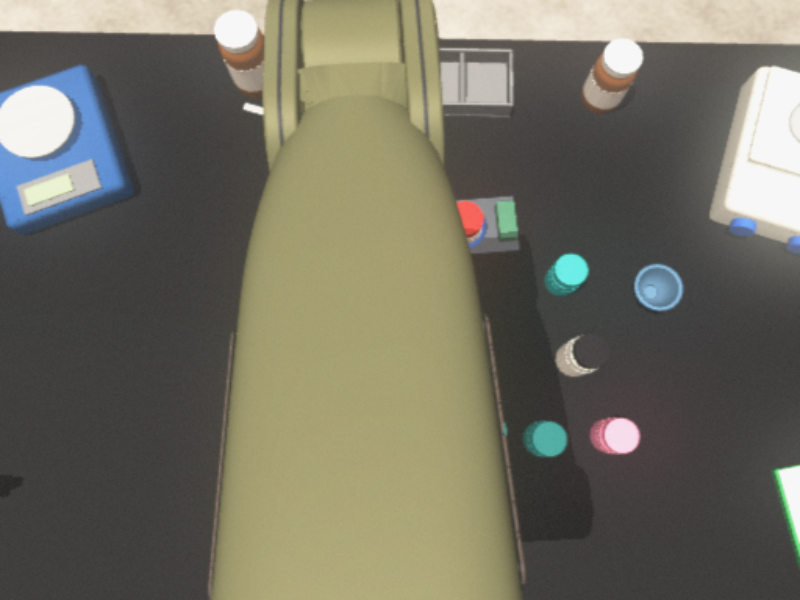

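The arm hides most of the top view, with red visible at (468,218) next to green. The side view puts blue within 5 mm of its mark. On to orange.

>>> send_rows(linear=[[0.8,-0.8,0],[0.8,-0.8,0],[0.7,-0.7,0],[0.4,-0.4,0],[0.2,-0.2,0],[0.15,-0.1,0],[0.05,-0.05,0],[0,0,0],[0,0,0]], dr=[[0,0,0],[0,0,0],[0,0,0],[0,0,0],[0,0,0],[0,0,0],[0,0,0],[0,0,0],[0,0,0]])

```text
t: 15.62
tcp_pos: [0.4266, 0.125, 0.207]
ee_rot: [[-0.1, 0.995, 0.001], [0.995, 0.1, -0.0], [-0.0, 0.001, -1.0]]
ft_force: [-0.4, 0.8, 0.4]
opening: 0.918
finger_force: 0.0
```

Run:
```python
from h import *
go(.4235,.1255,.058)
for n,c in(("top",(206,230)),("side",(202,148))):
    I=camera(n)
    e=blob(I,(8,150,100),(20,255,255),np.array(c),20)
    if e: print(n,e,world(n,e[0],.092))
    if n=="side": cv2.imwrite(f"pics/{n}4.png",cv2.resize(I[20:260,120:440],(800,600)))
```

```text
t 15.62 tcp [0.4266 0.125  0.207 ] yaw 5.72 tilt [ 0.0007 -0.0002] open 0.918 ff 0.0 F [-0.4  0.8  0.4]
shift(30mm) [ 0.03 -0.11  4.97] dyaw(6deg,toolz) -0.01
side ((201.9179229736328, 143.478271484375), (23.593000411987305, 38.68964767456055), 8.416698455810547) [0.42860998 0.13582889]
```

View pics/side4.png

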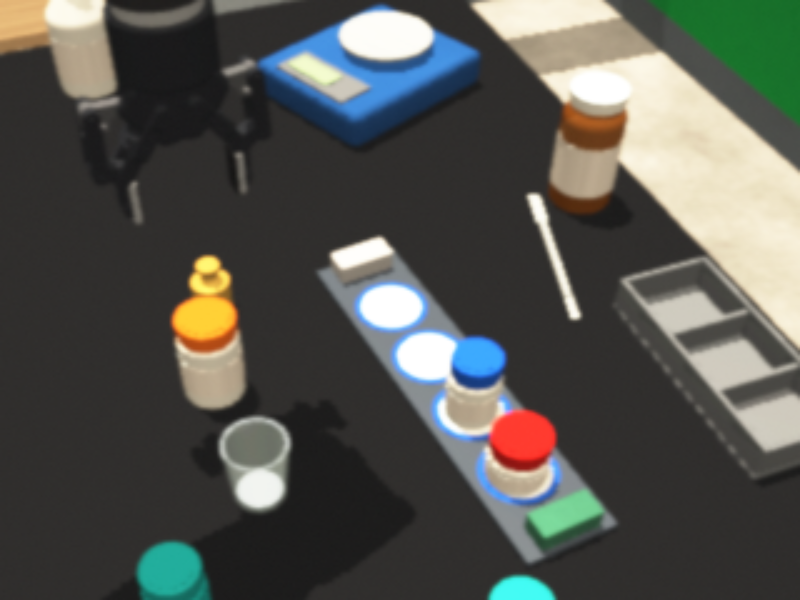

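Red and blue stand inside their rings, and orange's cap is at crop (205,320), clear of the gripper. Descending on orange.

>>> send_rows(linear=[[0.03,-0.1,0.8],[0,0,1],[0,0,1],[0,0,0.8],[0,0,0.6],[0,0,0.4],[0,0,0.25],[0,0,0.12],[0,0,0],[0,0,0]], dr=[[0,0,0],[0,0,0],[0,0,0],[0,0,0],[0,0,0],[0,0,0],[0,0,0],[0,0,0],[0,0,0],[0,0,0]])

```text
t: 16.55
tcp_pos: [0.4233, 0.1259, 0.0584]
ee_rot: [[-0.1, 0.995, 0.001], [0.995, 0.1, 0.0], [0.0, 0.001, -1.0]]
ft_force: [0.5, 0.3, -0.8]
opening: 0.922
finger_force: 0.0
```

>>> send_rows(linear=[[0,0,0],[0,0,0],[0,0,0],[0,0,0],[0,0,0],[0,0,0],[0,0,0],[0,0,0],[0,0,0],[0,0,0]], dr=[[0,0,0],[0,0,0],[0,0,0],[0,0,0],[0,0,0],[0,0,0],[0,0,0],[0,0,0],[0,0,0],[0,0,0]], gripper=0.4)

```text
t: 17.38
tcp_pos: [0.4241, 0.1263, 0.0594]
ee_rot: [[-0.1, 0.995, 0.003], [0.995, 0.1, 0.001], [0.0, 0.004, -1.0]]
ft_force: [0.8, -0.4, 5.5]
opening: 0.646
finger_force: 61.9
```

>>> send_rows(linear=[[0,0,-0.4],[0,0,-0.8],[0,0,-1],[0,0,-1],[0,0,-1],[0,0,-0.6],[-0.1,0.4,0],[-0.2,0.8,0],[-0.3,1,0],[-0.3,1,0]], dr=[[0,0,0],[0,0,0],[0,0,0],[0,0,0],[0,0,0],[0,0,0],[0,0,0],[0,0,0],[0,0,0],[0,0,0]])

```text
t: 18.22
tcp_pos: [0.5216, 0.1083, 0.2014]
ee_rot: [[-0.101, 0.995, -0.0], [0.995, 0.101, -0.0], [-0.0, -0.0, -1.0]]
ft_force: [1.5, 0.7, -1.4]
opening: 0.643
finger_force: 64.5
```

Run:
```python
from h import *
x,y=M["orange"];go(x+.002,y+.002,.19)
```

```text
t 18.22 tcp [0.5216 0.1083 0.2014] yaw 5.81 tilt [-0.0002 -0.0001] open 0.643 ff 64.49575083330274 F [ 1.5  0.7 -1.4]
shift(30mm) [-1.07  3.56  0.38] dyaw(6deg,toolz) 0.0
```

>>> send_rows(linear=[[-0.3,1,0],[-0.3,1,0],[-0.2,0.8,0],[-0.1,0.35,0],[-0.1,0.2,0],[0,0.05,0],[0,0,0],[0,0,0]], dr=[[0,0,0],[0,0,0],[0,0,0],[0,0,0],[0,0,0],[0,0,0],[0,0,0],[0,0,0]])

```text
t: 18.88
tcp_pos: [0.6241, 0.0891, 0.2015]
ee_rot: [[-0.101, 0.995, -0.002], [0.995, 0.101, -0.0], [0.0, -0.002, -1.0]]
ft_force: [0.6, 0.8, -2.4]
opening: 0.642
finger_force: 64.5
```

Run:
```python
from h import *
x,y=M["orange"];go(x+.002,y+.002,.0674)
```

```text
t 18.88 tcp [0.6241 0.0891 0.2015] yaw 5.78 tilt [-0.0015 -0.0001] open 0.642 ff 64.46964081376791 F [ 0.6  0.8 -2.4]
shift(30mm) [-0.09  0.23  4.47] dyaw(6deg,toolz) -0.0
```

>>> send_rows(linear=[[-0.05,0.2,0.6],[0,0,1],[0,0,1],[0,0,0.8],[0,0,0.5],[0,0,0.3],[0,0,0.13],[0,0,0.08],[0,0,0],[0,0,0]], dr=[[0,0,0],[0,0,0],[0,0,0],[0,0,0],[0,0,0],[0,0,0],[0,0,0],[0,0,0],[0,0,0],[0,0,0]])

```text
t: 19.72
tcp_pos: [0.6323, 0.0883, 0.071]
ee_rot: [[-0.1, 0.995, 0.002], [0.995, 0.1, 0.0], [0.0, 0.002, -1.0]]
ft_force: [0.3, 0.3, -1.5]
opening: 0.645
finger_force: 64.4
```

Run:
```python
from h import *
x,y=M["orange"];go(x+.002,y+.002,.0674)
```

```text
t 19.72 tcp [0.6323 0.0883 0.071 ] yaw 5.76 tilt [0.0023 0.0003] open 0.645 ff 64.44133546203375 F [ 0.3  0.3 -1.5]
shift(30mm) [-0.04 -0.05  0.12] dyaw(6deg,toolz) -0.01
```

>>> send_rows(linear=[[-0.04,-0.05,0.06],[0,0,0.05],[0,0,0.03],[0,0,0]], dr=[[0,0,0],[0,0,0],[0,0,0],[0,0,0]])

```text
t: 20.05
tcp_pos: [0.6307, 0.0867, 0.0674]
ee_rot: [[-0.1, 0.995, 0.002], [0.995, 0.1, 0.0], [-0.0, 0.002, -1.0]]
ft_force: [-0.9, -0.1, 6.3]
opening: 0.641
finger_force: 65.1
```

>>> send_rows(linear=[[0,0,0],[0,0,0],[0,0,0],[0,0,0],[0,0,0],[0,0,0],[0,0,0],[0,0,0]], dr=[[0,0,0],[0,0,0],[0,0,0],[0,0,0],[0,0,0],[0,0,0],[0,0,0],[0,0,0]], gripper=0.92)

```text
t: 20.72
tcp_pos: [0.63, 0.0868, 0.0653]
ee_rot: [[-0.1, 0.995, -0.0], [0.995, 0.1, -0.0], [-0.0, -0.0, -1.0]]
ft_force: [0.6, 0.1, 0.5]
opening: 0.919
finger_force: 0.0
```

>>> send_rows(linear=[[0,0,-0.4],[0,0,-0.8],[0,0,-1],[0,0,-1],[0,0,-1],[0,0,-0.8],[-0.3,-0.4,-0.2],[-0.7,-0.6,0],[-1,-0.6,0],[-1,-0.6,0]], dr=[[0,0,0],[0,0,0],[0,0,0],[0,0,0],[0,0,0],[0,0,0],[0,0,0],[0,0,0],[0,0,0],[0,0,0]])

```text
t: 21.55
tcp_pos: [0.5719, -0.01, 0.2209]
ee_rot: [[-0.102, 0.995, -0.001], [0.995, 0.102, -0.0], [-0.0, -0.001, -1.0]]
ft_force: [-1.0, -1.8, 0.7]
opening: 0.924
finger_force: 0.0
```

Run:
```python
from h import *
go(.4395,-.242,.2)
```

```text
t 21.55 tcp [ 0.5719 -0.01    0.2209] yaw 5.87 tilt [-0.0007 -0.0003] open 0.924 ff 0.0 F [-1.  -1.8  0.7]
shift(30mm) [-7.24 -5.18  0.7 ] dyaw(6deg,toolz) 0.01
```

>>> send_rows(linear=[[-1,-0.7,0],[-1,-0.7,0],[-1,-0.7,0],[-1,-0.7,0],[-1,-0.7,0],[-0.8,-0.6,0],[-0.6,-0.5,0],[-0.4,-0.3,0],[-0.2,-0.2,0],[0,0,0]], dr=[[0,0,0],[0,0,0],[0,0,0],[0,0,0],[0,0,0],[0,0,0],[0,0,0],[0,0,0],[0,0,0],[0,0,0]])

```text
t: 22.38
tcp_pos: [0.4405, -0.2345, 0.2209]
ee_rot: [[-0.098, 0.995, -0.001], [0.995, 0.098, 0.0], [0.0, -0.001, -1.0]]
ft_force: [-0.4, 0.3, 0.2]
opening: 0.921
finger_force: 0.0
```

Run:
```python
from h import *
go(.4395,-.242,.078)
I=camera("top");cv2.imwrite("pics/top5.png",cv2.resize(I,(800,600)))
for n,z,c,lo,hi in(("red",.06,(297,139),(0,150,100),(6,255,255)),("blue",.08,(263,143),(105,150,100),(120,255,255)),("orange",.1,(231,140),(8,150,100),(20,255,255))):
    e=blob(I,lo,hi,np.array(c),20)
    if e: print(n,world("top",e[0],z)-M[n],e[1])
```

```text
t 22.38 tcp [ 0.4405 -0.2345  0.2209] yaw 5.61 tilt [-0.0013  0.0003] open 0.921 ff 0.0 F [-0.4  0.3  0.2]
shift(30mm) [-0.25 -0.05  4.76] dyaw(6deg,toolz) -0.03
red [-0.0055604   0.00021959] (20.48873519897461, 20.82674789428711)
```

View pics/top5.png

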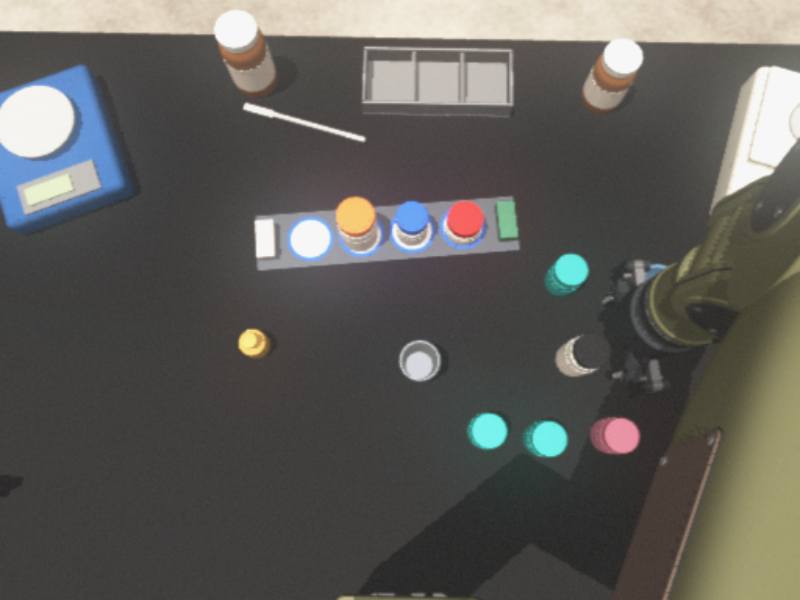

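The top view shows orange (356,216), blue (411,217) and red (465,218) on their rings, the last mark free at (310,238), and black at (592,352). Now grasping black.

>>> send_rows(linear=[[-0.2,-0.05,0.8],[0,0,1],[0,0,0.9],[0,0,0.8],[0,0,0.6],[0,0,0.3],[0,0,0.2],[0,0,0.15],[0,0,0],[0,0,0]], dr=[[0,0,0],[0,0,0],[0,0,0],[0,0,0],[0,0,0],[0,0,0],[0,0,0],[0,0,0],[0,0,0],[0,0,0]])

```text
t: 23.27
tcp_pos: [0.4421, -0.24, 0.0796]
ee_rot: [[-0.101, 0.995, 0.001], [0.995, 0.101, -0.001], [-0.001, 0.001, -1.0]]
ft_force: [0.6, -0.2, 0.1]
opening: 0.917
finger_force: 0.0
```

>>> send_rows(linear=[[0,0,0],[0,0,0],[0,0,0],[0,0,0],[0,0,0],[0,0,0],[0,0,0],[0,0,0],[0,0,0],[0,0,0]], dr=[[0,0,0],[0,0,0],[0,0,0],[0,0,0],[0,0,0],[0,0,0],[0,0,0],[0,0,0],[0,0,0],[0,0,0]], gripper=0.4)

```text
t: 24.1
tcp_pos: [0.4425, -0.2404, 0.0803]
ee_rot: [[-0.1, 0.995, 0.003], [0.995, 0.1, -0.001], [-0.001, 0.003, -1.0]]
ft_force: [0.4, 0.3, 5.3]
opening: 0.574
finger_force: 61.8
```

Run:
```python
from h import *
go(.4395,-.242,.22)
```

```text
t 24.1 tcp [ 0.4425 -0.2404  0.0803] yaw 5.76 tilt [ 0.0028 -0.0012] open 0.574 ff 61.83157572057098 F [0.4 0.3 5.3]
shift(30mm) [-0.05 -0.09 -4.66] dyaw(6deg,toolz) -0.01
```

>>> send_rows(linear=[[0,0,-0.4],[0,0,-0.8],[0,0,-1],[0,0,-1],[0,0,-0.9],[0,0,-0.5],[0.4,0,-0.3],[0.7,0,0],[1,0,0],[1,0,0]], dr=[[0,0,0],[0,0,0],[0,0,0],[0,0,0],[0,0,0],[0,0,0],[0,0,0],[0,0,0],[0,0,0],[0,0,0]])

```text
t: 24.93
tcp_pos: [0.4311, -0.146, 0.2254]
ee_rot: [[-0.099, 0.995, -0.001], [0.995, 0.099, 0.001], [0.001, -0.001, -1.0]]
ft_force: [-0.1, 1.4, -1.6]
opening: 0.57
finger_force: 62.7
```

>>> send_rows(linear=[[1,0.3,0],[1,0.5,0],[1,0.7,0],[1,0.8,0],[1,0.8,0],[1,0.8,0],[1,0.8,0],[0.9,0.6,0],[0.6,0.4,0],[0.3,0.2,0]], dr=[[0,0,0],[0,0,0],[0,0,0],[0,0,0],[0,0,0],[0,0,0],[0,0,0],[0,0,0],[0,0,0],[0,0,0]])

```text
t: 25.77
tcp_pos: [0.5818, 0.1364, 0.2246]
ee_rot: [[-0.103, 0.995, -0.002], [0.995, 0.103, 0.001], [0.001, -0.001, -1.0]]
ft_force: [0.1, 0.4, -1.2]
opening: 0.572
finger_force: 62.7
```

Run:
```python
from h import *
x,y=M["black"];go(x+.002,y+.002,.0883)
```

```text
t 25.77 tcp [0.5818 0.1364 0.2246] yaw 5.93 tilt [-0.0016  0.0007] open 0.572 ff 62.74530999362469 F [ 0.1  0.4 -1.2]
shift(30mm) [0.86 1.48 4.54] dyaw(6deg,toolz) 0.02
```

>>> send_rows(linear=[[0.3,0.6,0],[0.2,0.5,0],[0.1,0.2,0],[0,0.05,0],[0,0,0],[0,0,0]], dr=[[0,0,0],[0,0,0],[0,0,0],[0,0,0],[0,0,0],[0,0,0]])

```text
t: 26.27
tcp_pos: [0.619, 0.1542, 0.2257]
ee_rot: [[-0.1, 0.995, -0.002], [0.995, 0.1, -0.001], [-0.0, -0.002, -1.0]]
ft_force: [-0.6, -0.1, -1.3]
opening: 0.574
finger_force: 62.8
```

Run:
```python
from h import *
x,y=M["black"];go(x+.002,y+.002,.0883)
```

```text
t 26.27 tcp [0.619  0.1542 0.2257] yaw 5.71 tilt [-0.0016 -0.0006] open 0.574 ff 62.814790746197104 F [-0.6 -0.1 -1.3]
shift(30mm) [0.4  0.18 4.58] dyaw(6deg,toolz) -0.01
```

>>> send_rows(linear=[[0.35,0.12,0.3],[0,0,1],[0,0,1],[0,0,0.9],[0,0,0.6],[0,0,0.4],[0,0,0.2],[0,0,0.1],[0,0,0],[0,0,0]], dr=[[0,0,0],[0,0,0],[0,0,0],[0,0,0],[0,0,0],[0,0,0],[0,0,0],[0,0,0],[0,0,0],[0,0,0]])

```text
t: 27.1
tcp_pos: [0.6232, 0.1662, 0.0918]
ee_rot: [[-0.1, 0.995, 0.001], [0.995, 0.1, 0.0], [0.0, 0.001, -1.0]]
ft_force: [-0.1, -0.7, -1.2]
opening: 0.568
finger_force: 62.8
```

Run:
```python
from h import *
x,y=M["black"];go(x+.002,y+.002,.0883)
```

```text
t 27.1 tcp [0.6232 0.1662 0.0918] yaw 5.76 tilt [0.0015 0.0005] open 0.568 ff 62.80767386779189 F [-0.1 -0.7 -1.2]
shift(30mm) [ 0.01 -0.    0.12] dyaw(6deg,toolz) -0.01
```

>>> send_rows(linear=[[0,0,0.06],[0,0,0.05],[0,0,0.03],[0,0,0]], dr=[[0,0,0],[0,0,0],[0,0,0],[0,0,0]])

```text
t: 27.43
tcp_pos: [0.6235, 0.1662, 0.0883]
ee_rot: [[-0.1, 0.995, 0.002], [0.995, 0.1, 0.001], [0.001, 0.002, -1.0]]
ft_force: [-0.9, 0.5, 4.3]
opening: 0.571
finger_force: 63.3
```

>>> send_rows(linear=[[0,0,0],[0,0,0],[0,0,0],[0,0,0],[0,0,0],[0,0,0],[0,0,0],[0,0,0]], dr=[[0,0,0],[0,0,0],[0,0,0],[0,0,0],[0,0,0],[0,0,0],[0,0,0],[0,0,0]], gripper=0.92)

```text
t: 28.1
tcp_pos: [0.6226, 0.1659, 0.0866]
ee_rot: [[-0.1, 0.995, -0.0], [0.995, 0.1, -0.0], [-0.0, -0.0, -1.0]]
ft_force: [0.4, 0.3, -0.0]
opening: 0.917
finger_force: 0.0
```

>>> send_rows(linear=[[0,0,-0.4],[0,0,-0.8],[0,0,-1],[0,0,-1],[0,0,-1],[0,0,-0.6],[0.6,-0.6,0],[1,-1,0],[1,-1,0],[1,-1,0]], dr=[[0,0,0],[0,0,0],[0,0,0],[0,0,0],[0,0,0],[0,0,0],[0,0,0],[0,0,0],[0,0,0],[0,0,0]])

```text
t: 28.93
tcp_pos: [0.505, 0.2616, 0.2308]
ee_rot: [[-0.099, 0.995, 0.0], [0.995, 0.099, 0.0], [0.0, 0.0, -1.0]]
ft_force: [-0.6, 0.9, -0.5]
opening: 0.918
finger_force: 0.0
```

>>> send_rows(linear=[[1,-1,0],[1,-1,0],[1,-1,0],[0.5,-0.5,0],[0,0,0],[0,0,0]], dr=[[0,0,0],[0,0,0],[0,0,0],[0,0,0],[0,0,0],[0,0,0]])

```text
t: 29.43
tcp_pos: [0.392, 0.3543, 0.2309]
ee_rot: [[-0.103, 0.995, 0.001], [0.995, 0.103, -0.0], [-0.0, 0.001, -1.0]]
ft_force: [-0.6, -0.3, 0.1]
opening: 0.919
finger_force: 0.0
```

Run:
```python
from h import *
go(.4,.3,.2)
T=camera("top");S=camera("side")
a=cv2.resize(T[90:290,140:400],(400,308),interpolation=cv2.INTER_CUBIC);b=cv2.resize(S[90:290,180:440],(400,308),interpolation=cv2.INTER_CUBIC)
cv2.imwrite("pics/fin.png",np.hstack([a,b]))
for nm,I in(("top",T),("side",S)):
  for n,lo,hi in(("red",(0,150,100),(6,255,255)),("blue",(105,150,100),(116,255,255)),("orange",(8,150,100),(20,255,255))):
    z=H[n]+.008;c=calibration(nm);q=np.array(c["view"])@np.array([*M[n],z,1]);q=np.array(c["mtx"])@q[:3];q=q[:2]/q[2]
    e=blob(I,lo,hi,q,12)
    if e: print(nm,n,(world(nm,e[0],z)-M[n]).round(4),np.round(e[1],1))
```

```text
t 29.43 tcp [0.392  0.3543 0.2309] yaw 5.92 tilt [ 0.0006 -0.    ] open 0.919 ff 0.0 F [-0.6 -0.3  0.1]
shift(30mm) [-1.83  0.08  1.03] dyaw(6deg,toolz) 0.02
top red [-0.0054  0.0002] [20.4 21. ]
top blue [ 0.009  -0.0016] [ 8.2 12.6]
top orange [0.0025 0.0011] [18.2 22.6]
side red [-0.0032 -0.005 ] [23.2 25.6]
side blue [-0.0004 -0.0033] [18.6 20.4]
side orange [ 0.0006 -0.0027] [20.  24.2]
```

View pics/fin.png

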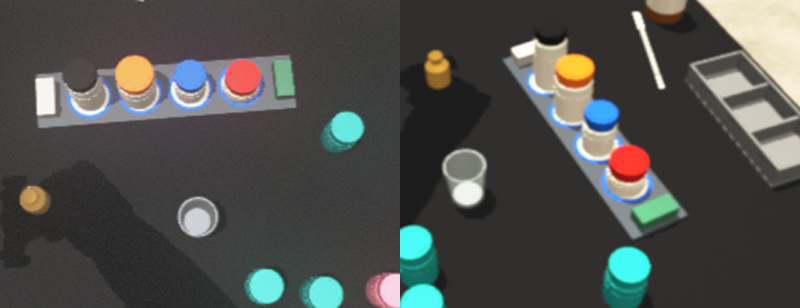

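All four jars stand upright inside their rings. I'll check black numerically, then hand in.

Run:
```python
from h import *
d=world("top",(192,138.1),.12)-M["black"]; e=world("side",(180+550/1.538-400/1.538,90+31/1.538),.12)-M["black"]
print(d,e)
if max(abs((d+e)/2))<.009: print(job_done())
```

```text
[-0.00312397 -0.00305046] [-0.00242789 -0.01138846]
the job is handed in; nothing more can be done
None
```

The job is handed in: the red, blue, orange and black jars stand upright in height order from the green block, measured about 3–7 mm or less off their mark centres (limit 14 mm); I left the beaker, weight and mortar alone, it took about 30 s, and no verdict was shown.

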